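# Hitch the feeding bowl onto the hutch pin

### The job

Take the feeding bowl in its carrier off the turntable, set it on the steel shelf and push the carrier's hook mouth onto the headed pin in front of the hutch sill until the sprung latch flips shut behind the pin, then let go, leaving the bowl standing flat on the shelf. Keep the bowl upright all the while, and leave the brush, chew cube and dustpan as they are.

Things in the scene. Friction and masses are not known exactly. Their poses are not given: they have to be found in the camera images.
- grip (a point): Centre of the wooden cross grip over the loose bowl carrier (0.4 to 0.65 kg). Bar 130 mm long along the carrier's y, 18 mm thick along x, 14 mm high; its centre is 92 mm above the carrier's underside, straight over the bowl's centre. An 8 mm post stands at each end, y = +-71 mm. Axes are the carrier's: x forward to the hook's mouth, z up. White bowl below: rim radius 62 mm, height 55 mm.
- seat (a point): Where the pin's axis lies when fully home in the carrier's hook: 105 mm forward (+x) of the bowl's centre, 26 mm above the carrier's underside; carrier axes. The level hook of dark steel is 16 mm thick (18 to 34 mm above the underside). Its mouth opens forward (+x); the throat is 21 mm wide at its end. The carrier's flat round foot has a radius of 58 mm.
- bowl (a point): Middle of the bowl, 30 mm above the carrier's underside and 62 mm under the grip's centre; carrier axes. Seen from here, the hook's two flared prong tips end 165 mm forward (+x), 60 mm ahead of the home point, and guide in a pin that is up to about 15 mm off to the side. The latch is hinged on the +y prong, 140 mm forward.
- latch (a joint): Sprung latch, a bright steel flap 25 mm long across the hook's throat: 0 = shut, up to 1.25 rad = swung inward (towards the bowl) to let the pin past. It opens inward only; its weak spring (about 2 to 5 N at the pin) shuts it once the pin is within about 5 mm of home. The pin then has up to 20 mm of play but cannot come out.
- pin (a point): On the axis of the fixed upright aluminium pin (16 mm diameter), 26 mm above the shelf, the hook's height when the carrier stands on the shelf. Its x axis points straight to the timber hutch sill behind it: push the hook on along this axis, within 15 degrees or so. The pin's head, 30 mm across, 51 to 60 mm above the shelf, is too wide for the hook: it must come in level from the side.
- dock: The fixed mount of that pin; origin on the shelf at the pin's axis, axes as the pin's. A foot plate 6 mm thick and 60 mm wide reaches 30 mm in front of the pin (-x). The sill is a timber rail 190 mm long along y, 30 mm thick, 50 mm high; its front face is 90 mm behind the pin (+x).
- turntable: Round white plastic turntable, locked and fixed to the shelf, 280 mm across, top 28 mm above the shelf; origin at the centre of its underside. The bowl carrier and the brush start on it; it may be on the left or the right, with the pin on the other side. A fixed heater housing 50 mm high with a toggle switch stands at the shelf's far edge, in the middle, out of the way.
- brush: Bystander: dark silicone grooming mitt-brush, 115 x 55 mm, 24 mm thick with a strap reaching 40 mm high, lying on the turntable beside the bowl; origin under its centre, x along its length.
- chew_center (a point): Bystander: centre of a loose pine chew cube with 55 mm sides, on the shelf straight ahead of the robot, nearer than the rest.
- dustpan: Bystander: loose aluminium dustpan, pan 170 x 200 mm, 45 mm high, with a round handle reaching 200 mm from the origin along -x; origin under the pan's centre.
Not all that is in view belongs to the job. Of the things that look like the part that bears grip, the smallest one is meant.

How it is judged:
By the outcome, as a careful person would: the job done as asked, in the order asked, and still so for the second after the job is handed in, with the robot touching nothing.
It also fails if it takes over 40 s, if anything falls off the work surface, if the arm or the gripper's body presses on something with over 40 N, if the wrist force passes 120 N, or if a joint passes its speed limit or range.

### The arm

A 7-joint arm with a two-finger parallel gripper is mounted at the origin on the work surface. World frame = base frame: x ahead of the robot, y to its left, z up, the work surface at z = 0. Lengths are in mm, angles in rad, forces in N, time in s.
With the tool pointing down it reaches from about 400 to 850 mm from the base axis. Payload 4.5 kg.
Tool frame: the origin (TCP) lies on the centre line of the jaws, within the pads' length; the fingertips stand 8 mm ahead of it and the grasp point (between the pads) lies 11 mm behind it; x points along the fingers, z is the direction in which the jaws open and shut, and the axes are right-handed (so a half turn about x gives the same grasp; the last joint's range is limited). The gripper opens to 85 mm and grips with 20 to 120 N. Pads are 22 mm wide; open, the fingers measure 114 mm over their backs; the gripper's body (76 mm by 85 mm) begins 54 mm behind the grasp point. The pads swing forward as they close: fully open they stand 13 mm farther back than shut.
Start: joints at [-1.258, 0.689, -0.195, 1.565, 0.157, 0.902, -0.215], TCP at [171.981, 600.898, 217.217] pointing down, gripper open.
Joint ranges: [-3.01, 3.01], [-0.46, 2.08], [-1.47, 1.51], [0.13, 2.56], [-1, 4.14], [0.04, 2.09], [-2.66, 2.66]. Speed limits (rad/s): [2.57, 2.57, 3.14, 3.14, 3.14, 3.14, 3.14].

### API

Orientations are given as a unit quaternion [x, y, z, w].
In Python, from workcell import env, effector, planner, cams, read_time, read_q, read_joint_velocities, read_effort, read_ee_pos, read_tcp_rot, read_force, read_moment, read_grip_width gives the robot as it stands. Calls block until the motion is done:
- env.move_pose(position, orientation): joint-space move of the TCP to a pose.
- env.move_linear(position, frame=None, velocity=150): straight line of the TCP; frame=None keeps the orientation; velocity is the mean speed in mm/s.
- env.set_joints(angles): joint-space move.
- effector.set_gripper(opening): finger opening in mm; the grip force is fixed at half the most; returns when the fingers have stopped.
- env.hold(seconds).
- planner.inverse_kinematics(position, orientation): joint angles nearest the present ones, or None.
- cams.get_image(name): name is "scene" or "top" or "wrist"; returns the picture (400x640x3 uint8, red, green, blue); there is no depth.
- cams.camera_info(name): a dict with "intrinsics" (3x3 intrinsics, pixels), "world_from_camera" (4x4, takes a point from camera to world coordinates). Camera axes: x right, y down, z forward; pixel columns grow to the right and rows downward; lengths in mm; the calibration is good to about 2 mm. The wrist camera is an equidistant fisheye: a pixel r from the principal point sees the ray r / f radians off the axis. A picture is of the moment at which its call begins: read the wrist's pose just before it. camera_info takes no time and is no camera call; for the wrist camera it gives the pose at the moment of the call.
A pose or a line that the arm cannot do raises env.MotionError and nothing moves.
- env.finish_job(): hands the job in, once; it reports no verdict.
Readings, each from a call of its own:
- read_time(): time.
- read_q(): joint angles.
- read_joint_velocities(): joint speeds.
- read_effort(): joint torques, N m.
- read_ee_pos(): TCP position.
- read_tcp_rot(): TCP orientation.
- read_force(): force on the tool from outside, world axes, zero at the start.
- read_moment(): the same for the moment, N m.
- read_grip_width(): finger opening in mm.
Only numpy, scipy, OpenCV 4.12 (cv2) and the standard library are available. Lean on these libraries where they do the work, as an engineer would, in place of code of your own. Each camera call takes 0.05 s, during which the arm holds its last target.

## Working session

There is one attempt and no reset: what is moved stays moved. The work goes in short steps, each a Python script; the robot and the scene stay as the last script left them, time stands still between calls to the robot, and variables do not carry over. Pictures are saved under pics/ and viewed, and the job is handed in when it is done.

```bash
mkdir -p pics; ls
python3 - <<'E'
from workcell import *
import cv2, numpy as np
np.set_printoptions(precision=4,suppress=True)
for n in ["scene","top","wrist"]:
    i=cams.camera_info(n); print(n,i["intrinsics"],i["world_from_camera"])
    cv2.imwrite(f"pics/{n}0.png",cams.get_image(n)[:,:,::-1])
print(read_time(),read_tcp_rot(),read_ee_pos())
E
```

```text
pics
scene [[391.9669   0.     325.0097]
 [  0.     391.9669 204.8475]
 [  0.       0.       1.    ]] [[  -0.7688    0.4064   -0.4937 1204.4405]
 [   0.6394    0.496    -0.5874  908.4433]
 [   0.0062   -0.7673   -0.6412 1010.0165]
 [   0.        0.        0.        1.    ]]
top [[447.0391   0.     318.3774]
 [  0.     447.0391 207.2166]
 [  0.       0.       1.    ]] [[  -0.021    -0.9973    0.0706  360.7544]
 [  -0.9998    0.0211    0.0012   41.9574]
 [  -0.0026   -0.0706   -0.9975 1642.5181]
 [   0.        0.        0.        1.    ]]
wrist [[309.7069   0.     324.7474]
 [  0.     309.7069 200.2884]
 [  0.       0.       1.    ]] [[  0.2762   0.9245   0.2626 105.7619]
 [  0.9611  -0.2652  -0.0771 619.5751]
 [ -0.0017   0.2737  -0.9618 373.3925]
 [  0.       0.       0.       1.    ]]
0.15 [-0.426   0.565   0.4254  0.5642] [171.8865 600.3635 216.5825]
```

View pics/scene0.png

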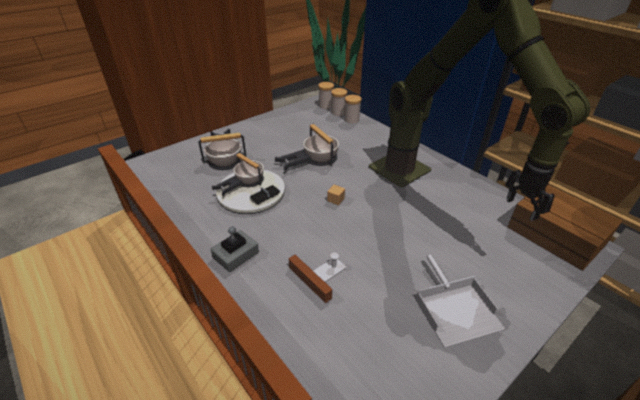

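View pics/top0.png

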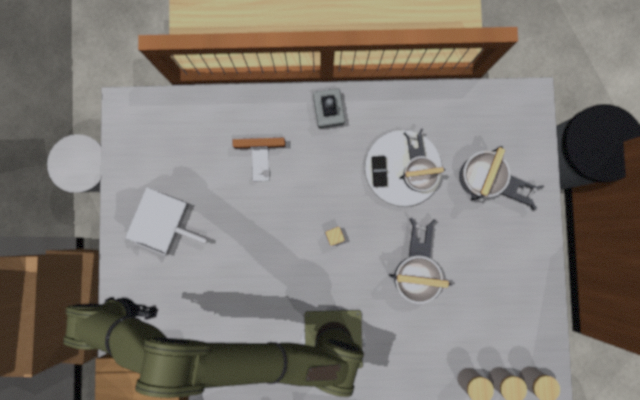

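View pics/wrist0.png

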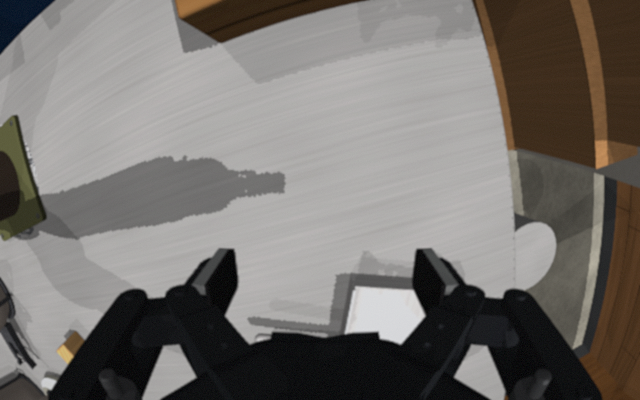

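The top view shows three carriers with wooden grips: on the turntable at (423,173), on the shelf at far right (487,173), and on the shelf nearer the robot at (420,280). The description wants the smallest one, on the turntable, so I choose (423,173). The pin is at about (263,177). Next I check the choice in close crops.

```bash
cat > h.py <<'E'
import numpy as np, cv2
from workcell import *
np.set_printoptions(precision=4,suppress=True)
def ray(n,uv,info=None):
    i=info or cams.camera_info(n); K=i["intrinsics"]; T=i["world_from_camera"]
    x=(uv[0]-K[0,2])/K[0,0]; y=(uv[1]-K[1,2])/K[1,1]
    if n=="wrist":
        r=np.hypot(x,y); s=np.sin(r)/r if r>1e-9 else 1; d=np.array([x*s,y*s,np.cos(r)])
    else: d=np.array([x,y,1.]); d/=np.linalg.norm(d)
    return T[:3,3],T[:3,:3]@d
def plane(n,uv,z,info=None):
    o,d=ray(n,uv,info); return o+d*(z-o[2])/d[2]
def tri(rs):
    A=np.zeros((3,3));b=np.zeros(3)
    for o,d in rs:
        P=np.eye(3)-np.outer(d,d);A+=P;b+=P@o
    p=np.linalg.solve(A,b)
    return p,[np.linalg.norm((np.eye(3)-np.outer(d,d))@(p-o)) for o,d in rs]
def proj(n,p,info=None):
    i=info or cams.camera_info(n);K=i["intrinsics"];T=i["world_from_camera"]
    c=T[:3,:3].T@(np.asarray(p)-T[:3,3])
    if n=="wrist":
        r=np.hypot(c[0],c[1]);t=np.arctan2(r,c[2]);return np.array([K[0,0]*c[0]/r*t+K[0,2],K[1,1]*c[1]/r*t+K[1,2]])
    return np.array([K[0,0]*c[0]/c[2]+K[0,2],K[1,1]*c[1]/c[2]+K[1,2]])
E
python3 - <<'E'
import cv2,numpy as np
from h import *
t=cv2.imread("pics/top0.png");s=cv2.imread("pics/scene0.png")
a=cv2.resize(t[120:215,355:455],(500,475),interpolation=2)
b=cv2.resize(t[125:190,225:295],(290,269),interpolation=2)
c=np.zeros((480,800,3),np.uint8);c[:475,:500]=a;c[:269,500:790]=b;cv2.imwrite("pics/topcrop.png",c)
a=cv2.resize(s[145:215,205:295],(720,560),interpolation=2);cv2.imwrite("pics/scenecrop.png",a)
print(plane("top",(423,173),120),plane("top",(402,167),28),plane("top",(263,177),60))
print(plane("top",(265,143),50),plane("top",(233,143),50),plane("top",(285,143),50))
E
```

```text
[ 578.6402 -317.597   120.    ] [ 615.4533 -263.732    28.    ] [585.0443 239.0254  60.    ]
[709.9123 231.5393  50.    ] [712.4031 347.0645  50.    ] [708.356  159.3587  50.    ]
```

View pics/topcrop.png

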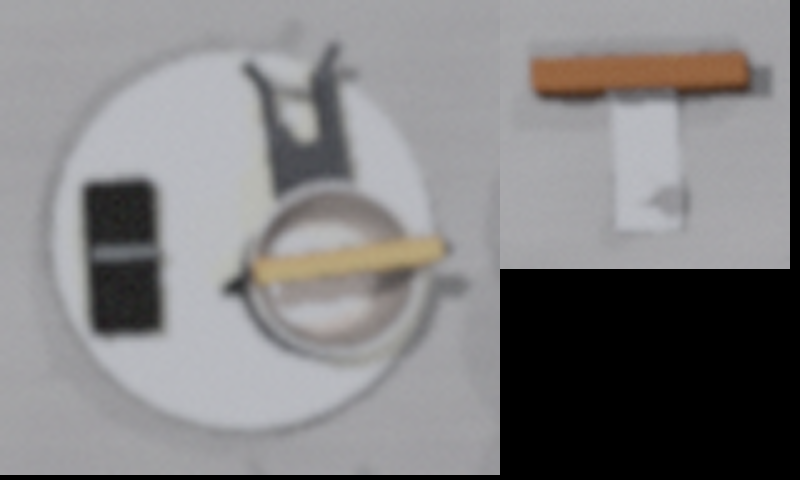

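View pics/scenecrop.png

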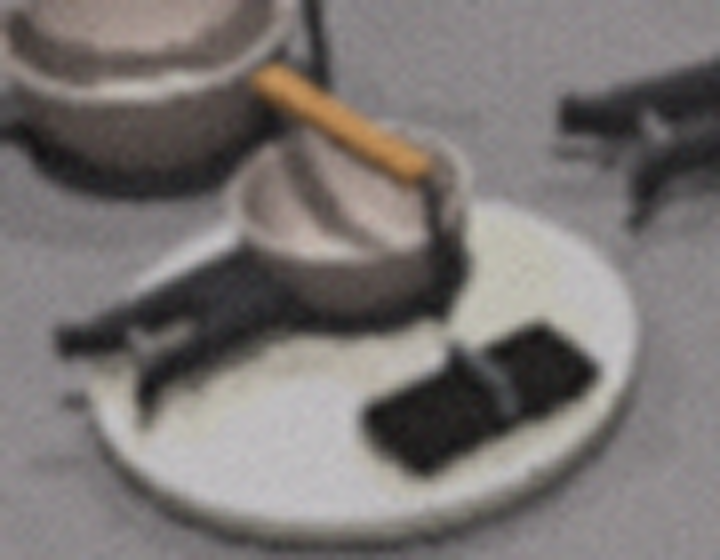

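The crops confirm that the carrier on the turntable is the smallest, with its hook pointing away from the robot (+x) and its bar across. The brush lies to its left. Now I segment the bar in both views and triangulate its ends.

```bash
cat > m1.py <<'E'
from h import *
def bar(img,roi):
    hsv=cv2.cvtColor(img,cv2.COLOR_BGR2HSV);m=cv2.inRange(hsv,(12,70,110),(30,255,255))
    k=np.zeros_like(m);x0,y0,x1,y1=roi;k[y0:y1,x0:x1]=m[y0:y1,x0:x1]
    n,l,st,c=cv2.connectedComponentsWithStats(k);j=1+np.argmax(st[1:,4])
    ys,xs=np.nonzero(l==j);P=np.c_[xs,ys].astype(float);r=cv2.minAreaRect(P.astype(np.float32))
    mu=P.mean(0);w,v=np.linalg.eigh(np.cov(P.T));d=v[:,1];t=(P-mu)@d
    return mu,mu+d*t.min(),mu+d*t.max(),len(P)
E
python3 - <<'E'
from m1 import *
t=cv2.imread("pics/top0.png");s=cv2.imread("pics/scene0.png")
a=bar(t,(395,155,450,190));b=bar(s,(230,145,264,175));print(a,b)
c,e=tri([ray("top",a[0]),ray("scene",b[0])]);print(c,e)
for x,y in((1,1),(2,2),(1,2),(2,1)): print(tri([ray("top",a[x]),ray("scene",b[y])]))
E
```

```text
(array([424.9097, 171.7032]), array([442.0721, 169.5843]), array([405.883 , 174.0523]), 155) (array([247.3883, 159.8835]), array([257.7297, 166.4272]), array([236.5977, 153.0555]), 103)
[ 583.1747 -324.064   123.1249] [np.float64(0.7936903181933851), np.float64(0.7936903181933629)]
(array([ 562.9814, -367.4728,   71.7191]), [np.float64(42.64517535316344), np.float64(42.645175353163445)])
(array([ 604.3108, -271.4405,  183.5018]), [np.float64(43.68296058491894), np.float64(43.68296058491895)])
(array([ 592.2304, -384.4235,  128.735 ]), [np.float64(5.4246737204922715), np.float64(5.424673720492529)])
(array([ 576.0008, -258.3533,  122.7166]), [np.float64(0.15799055505733092), np.float64(0.1579905550575797)])
```

```bash
cat >> h.py <<'E'
from scipy.spatial.transform import Rotation as R
def down(yaw,flip=False):
    z=np.array([np.cos(yaw),np.sin(yaw),0])*(-1 if flip else 1); x=np.array([0,0,-1.]);y=np.cross(z,x)
    return R.from_matrix(np.c_[x,y,z]).as_quat()
E
python3 - <<'E'
from h import *
T=cams.camera_info("wrist")["world_from_camera"];Rt=R.from_quat(read_tcp_rot()).as_matrix()
print(Rt.T@(T[:3,3]-read_ee_pos()),"\n",Rt.T@T[:3,:3], "\n",Rt)
for f in(0,1):
  for yaw in (0,.126):
    for p in ([583,-324,300],[583,-324,110],[590,-200,250],[450,240,90],[540,240,150],[440,240,250],[585,240,250]):
      print(f,yaw,p,planner.inverse_kinematics(p,down(yaw,f)))
E
```

```text
[-156.931    68.8489    0.1168] 
 [[-0.     -0.2735  0.9619]
 [-0.0011 -0.9619 -0.2735]
 [ 1.     -0.0011 -0.0003]] 
 [[-0.0003 -0.9614  0.2752]
 [-0.0014  0.2752  0.9614]
 [-1.     -0.0001 -0.0014]]
0 0 [583, -324, 300] [ 0.2963  0.6874  0.287   1.328  -0.1977  1.1539  0.6015]
0 0 [583, -324, 110] [ 0.5297  0.8729 -0.177   1.517   0.1952  0.7691  0.2742]
0 0 [590, -200, 250] [ 0.172   0.6523  0.1464  1.5433 -0.1088  0.954   0.3518]
0 0 [450, 240, 90] [-0.59    0.7501  0.0157  2.0245 -0.0298  0.3672 -0.5506]
0 0 [540, 240, 150] [-0.5115  0.7283  0.0266  1.7437 -0.0285  0.67   -0.4694]
0 0 [440, 240, 250] [-0.6554  0.483   0.0981  1.8999 -0.066   0.7618 -0.5207]
0 0 [585, 240, 250] [-0.5122  0.6631  0.0918  1.5114 -0.0685  0.9703 -0.401 ]
0 0.126 [583, -324, 300] [ 0.3167  0.6833  0.2447  1.3267 -0.1682  1.1516  0.703 ]
0 0.126 [583, -324, 110] [ 0.5484  0.875  -0.2133  1.5158  0.2341  0.776   0.3679]
0 0.126 [590, -200, 250] [ 0.1908  0.6504  0.1122  1.5422 -0.0832  0.9537  0.4545]
0 0.126 [450, 240, 90] [-0.5779  0.7495 -0.0041  2.0239  0.0078  0.3683 -0.4621]
0 0.126 [540, 240, 150
[... 647 characters left out ...]
.576  -0.796   1.8724  0.5151  0.911   2.0049]
1 0 [585, 240, 250] [-0.0634  0.7555 -0.7762  1.4848  0.5594  1.1319  2.1977]
1 0.126 [583, -324, 300] [-0.0458  0.9854  1.3027  1.3483 -0.9395  1.4772 -1.8248]
1 0.126 [583, -324, 110] [ 0.0413  1.0479  0.8695  1.5464 -0.9115  0.9924 -1.8259]
1 0.126 [590, -200, 250] [-0.2862  0.9983  1.3024  1.568  -0.981   1.3476 -1.8814]
1 0.126 [450, 240, 90] [-0.1855  0.8256 -0.6643  2.0034  0.8821  0.6272  1.8169]
1 0.126 [540, 240, 150] [-0.07    0.834  -0.7797  1.7193  0.726   0.9017  2.1079]
1 0.126 [440, 240, 250] [-0.0744  0.5862 -0.833   1.8715  0.5384  0.9246  2.1062]
1 0.126 [585, 240, 250] [-0.0484  0.7648 -0.8106  1.4839  0.5835  1.1454  2.304 ]
```

```bash
cat >> h.py <<'E'
import pickle
def snap(name):
    i=cams.camera_info("wrist");im=cams.get_image("wrist")[:,:,::-1].copy();cv2.imwrite(f"pics/{name}.png",im)
    pickle.dump(i,open(f"pics/{name}.pkl","wb"));return im,i
def load(name): return cv2.imread(f"pics/{name}.png"),pickle.load(open(f"pics/{name}.pkl","rb"))
E
python3 - <<'E'
from h import *
env.move_pose([600,200,290],down(0));snap("pinA");print(read_time())
env.move_linear([470,200,250],velocity=250);snap("pinB");print(read_time())
env.move_pose([583,-320,290],down(.126));snap("bowlA");print(read_time(),read_ee_pos())
E
```

```text
2.3167
3.0583
5.0333 [ 583.8817 -317.9268  289.9141]
```

View pics/pinA.png

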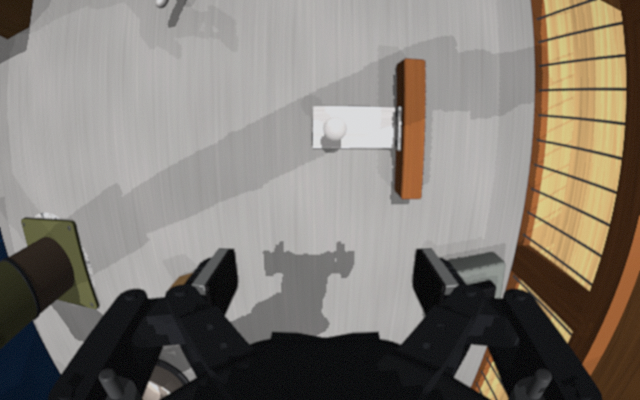

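View pics/pinB.png

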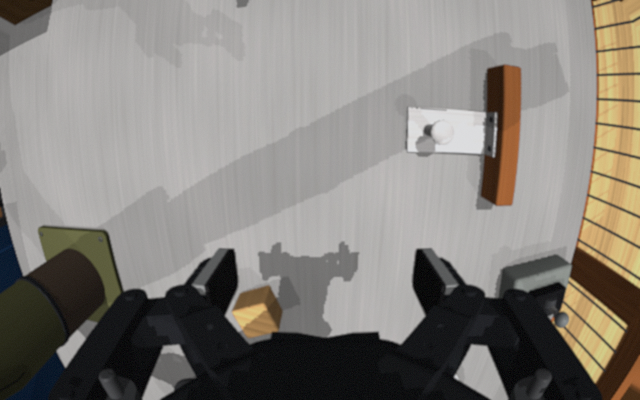

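View pics/bowlA.png

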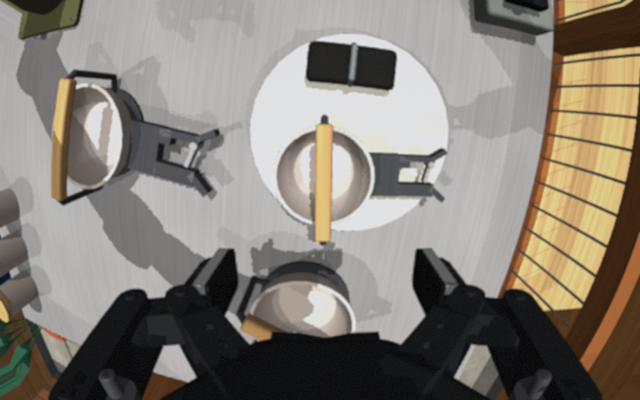

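BowlA shows the target bar vertical at (323,183), with ends at (323,124) and (323,242). The hook points right with its tips at about (443,152) and (441,198). PinA has the pin head at about (335,129) with its plate from (313,106) to (400,149); in pinB the head is at (441,132). Next are refined crops for the pin head.

Run:
```python
import cv2,numpy as np
a=cv2.imread("pics/pinA.png")[95:165,300:410];b=cv2.imread("pics/pinB.png")[95:165,395:505];t=cv2.imread("pics/bowlA.png")[130:220,360:460]
f=lambda i,w,h:cv2.resize(i,(w,h),interpolation=cv2.INTER_CUBIC)
st=lambda i:np.clip((i.astype(float)-120)*1.9,0,255).astype(np.uint8)
c=np.zeros((600,800,3),np.uint8);c[:280,:440]=f(st(a),440,280);c[300:580,:440]=f(st(b),440,280);c[:324,440:800]=f(t,360,324)
cv2.imwrite("pics/c1.png",c)
```

```text
(no output)
```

View pics/c1.png

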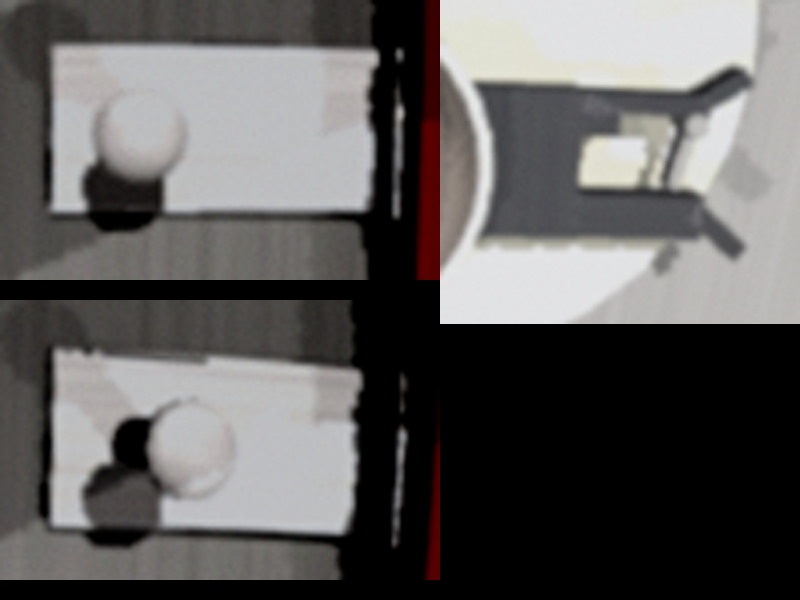

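```bash
cat > m2.py <<'E'
from m1 import *
ia=load("pinA")[1];ib=load("pinB")[1];g=lambda x,y,ox,oy:np.array([ox+x/4-.375,oy+y/4-.375])
A=g(140,135,300,95);B=g(191,149,395,95)
p,e=tri([ray("wrist",A,ia),ray("wrist",B,ib)]);print("pin head",p,e)
p,e=tri([ray("wrist",A,ia),ray("wrist",B,ib),ray("top",(263.2,176)),ray("scene",(334,257))]);print("4view",p,e)
print("A@58",plane("wrist",A,58,ia),"B@58",plane("wrist",B,58,ib))
for im,i,o in(((52,45),ia,0),((50,213),ia,0),((375,49),ia,0),((370,213),ia,0)):
    print("plate",plane("wrist",g(*im,300,95),6,i))
for im,z in(((52,350-300),6),((50,528-300),6)): print("plateB",plane("wrist",g(*im,395,95),6,ib))
for n,i,roi in(("pinA",ia,(380,40,435,210)),("pinB",ib,(470,50,530,215))):
    im=load(n)[0];hsv=cv2.cvtColor(im,cv2.COLOR_BGR2HSV);m=cv2.inRange(hsv,(3,130,110),(18,255,255))
    k=np.zeros_like(m);x0,y0,x1,y1=roi;k[y0:y1,x0:x1]=m[y0:y1,x0:x1]
    ys,xs=np.nonzero(k);P=np.array([plane("wrist",(x,y),50,i)[:2] for x,y in zip(xs,ys)])
    r=cv2.minAreaRect(P.astype(np.float32));print("sill",r)
    w,v=np.linalg.eigh(np.cov(P.T));d=v[:,1]*np.sign(v[1,1]);print("sill yaw",np.degrees(np.arctan2(-d[0],d[1])))
E
python3 m2.py
python3 - <<'E'
from m1 import *
im,i=load("bowlA");a=bar(im,(300,110,345,255));t=cv2.imread("pics/top0.png");s=cv2.imread("pics/scene0.png")
b=bar(t,(395,155,450,190));c=bar(s,(230,145,264,175));print(a)
print(tri([ray("wrist",a[0],i),ray("top",b[0])]),tri([ray("wrist",a[0],i),ray("top",b[0]),ray("scene",c[0])]))
for z in(120,127):
  q=[plane("wrist",x,z,i) for x in a[:3]];d=q[1]-q[2];d*=np.sign(d[1]);print(z,q,np.degrees(np.arctan2(-d[0],d[1])),np.linalg.norm(d))
E
```

```text
pin head [611.7118 254.1435  56.6905] [np.float64(0.09244537325437353), np.float64(0.0924453732544057)]
4view [607.193  249.0266  41.679 ] [np.float64(6.62444939183147), np.float64(10.829077473453541), np.float64(17.749304269039904), np.float64(1.673221438462937)]
A@58 [611.6714 254.1082  58.    ] B@58 [611.1881 254.2943  58.    ]
plate [582.2635 283.8451   6.    ]
plate [581.3847 223.8595   6.    ]
plate [697.0092 284.74     6.    ]
plate [696.8231 225.2464   6.    ]
plateB [581.2832 282.589    6.    ]
plateB [582.5204 223.2335   6.    ]
sill ((715.5333862304688, 255.2559814453125), (27.442649841308594, 186.06028747558594), 0.598629355430603)
sill yaw 0.4019191636264931
sill ((714.8775024414062, 255.35122680664062), (27.21199607849121, 185.36656188964844), 0.6653796434402466)
sill yaw 0.5182767856868716
(array([322.8708, 181.6068]), array([323.701 , 122.9958]), array([322.0289, 241.0429]), 1989)
(array([ 582.2326, -320.818 ,  126.9638]), [np.float64(1.7980480658749805), np.float64(1.7980480658749578)]) (array([ 583.1906, -321.9603,  124.1803]), [np.float64(2.364109085526162), np.float64(1.563097623761274), np.float64(1.7287518408646676)])
120 [array([ 582.6987, -320.523 ,  120.    ]), array([ 575.6102, -257.9393,  120.    ]), array([ 590.4641, -389.6137,  120.    ])] 6.436223515648886 132.50958722924597
127 [array([ 582.5437, -318.9994,  127.    ]), array([ 575.6069, -257.7557,  127.    ]), array([ 590.1428, -386.6108,  127.    ])] 6.436223515648897 129.67238526658568
```

Pin: (611.5, 254.2), with its axis yaw at about 0.5°. The plate and sill edges agree with this. Grip: (582.7, -321), centre z about 120, yaw 6.4°. I approach now, with one closer look on the way.

Run:
```python
from m1 import *
env.move_linear([582.6,-321,190],frame=down(np.radians(6.4)),velocity=150)
im,i=snap("bowlB");print(read_time(),read_ee_pos(),read_force())
ia=load("bowlA");a=bar(ia[0],(300,110,345,255));b=bar(im,(280,30,370,250));print(b)
for k in (0,): print(tri([ray("wrist",a[k],ia[1]),ray("wrist",b[k],i)]))
for z in(127,):
  q=[plane("wrist",x,z,i) for x in b[:3]];d=q[1]-q[2];d*=np.sign(d[1]);print(z,q,np.degrees(np.arctan2(-d[0],d[1])),np.linalg.norm(d))
```

```text
5.9 [ 583.5438 -321.4445  191.3964] [-1.0403  0.5757  0.189 ]
(array([323.4187, 185.8304]), array([323.428, 122.999]), array([323.4093, 249.0017]), 3043)
(array([ 601.9254, -511.9142, -759.2259]), [np.float64(0.24765193107446545), np.float64(0.24765193107425235)])
127 [array([ 581.0541, -304.0116,  127.    ]), array([ 576.0364, -258.5474,  127.    ]), array([ 586.587, -354.406,  127.   ])] 6.280922334058616 96.43748326153927
```

View pics/bowlB.png

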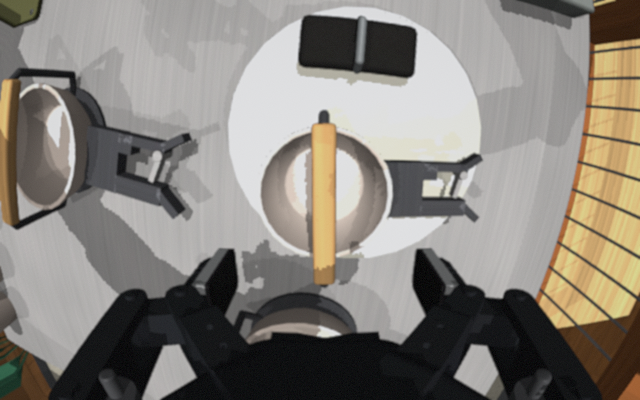

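BowlB shows the whole bar from (323,123) to (324,284), between the jaws. My mask was cut at row 250, so I redo it with a larger window.

Run:
```python
from m1 import *
im,i=load("bowlB");ia=load("bowlA");a=bar(ia[0],(300,110,345,255));b=bar(im,(280,30,370,295));print(b)
sa=sorted(a[1:3],key=lambda q:q[1]);sb=sorted(b[1:3],key=lambda q:q[1])
for k in (0,1): print(tri([ray("wrist",sa[k],ia[1]),ray("wrist",sb[k],i)]))
q=[plane("wrist",x,127,i) for x in sb];d=q[0]-q[1];print(q,(q[0]+q[1])/2,np.degrees(np.arctan2(-d[0],d[1])),np.linalg.norm(d))
```

```text
(array([323.4553, 201.5711]), array([323.3663, 122.9939]), array([323.5487, 284.005 ]), 3784)
(array([ 575.6743, -249.7588,  432.1673]), [np.float64(0.2099876309696805), np.float64(0.20998763096980688)])
(array([ 590.2373, -387.0931,  125.8652]), [np.float64(0.04263436906542422), np.float64(0.04263436906511565)])
[array([ 575.9927, -258.5486,  127.    ]), array([ 590.2063, -386.3992,  127.    ])] [ 583.0995 -322.4739  127.    ] 6.343715975939641 128.63825511851678
```

The two-view height of the near bar end is 126 mm, against a top of 127 in the text. The centre is (583.1, -322.5) and the yaw 6.35°. Now I grasp and lift.

Run:
```python
from h import *
f=down(np.radians(6.35))
env.move_linear([583.1,-322.5,109],frame=f,velocity=110)
print(read_time(),read_ee_pos(),read_force())
w=effector.set_gripper(0);print(w,read_grip_width(),read_force(),read_moment(),read_ee_pos())
if read_grip_width()>12:
    env.move_linear([583.1,-322.5,150],velocity=80);print(read_grip_width(),read_force(),read_ee_pos(),read_time())
    snap("lift");cv2.imwrite("pics/lift_s.png",cams.get_image("scene")[60:260,150:400,::-1].repeat(2,0).repeat(2,1))
```

```text
6.7833 [ 583.6885 -322.8916  109.7358] [1.0509 0.0748 1.0928]
False 15.784740879139614 [-1.0549  0.2205  4.664 ] [ 0.166   0.4078 -0.0312] [ 582.9133 -322.5788  109.4041]
15.32314105470168 [-0.1902  0.8797 -6.7992] [ 582.8514 -322.2993  149.9685] 8.1
```

View pics/lift.png

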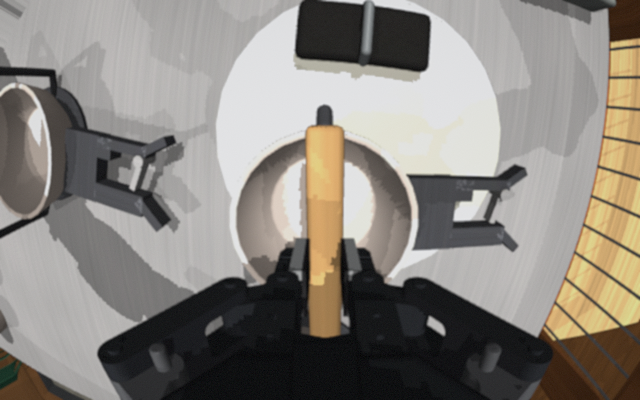

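View pics/lift_s.png

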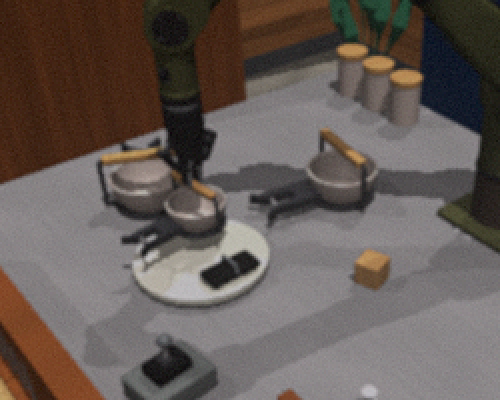

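The carrier is held (6.8 N of weight) and off the turntable, and the bowl looks level. I carry it high to in front of the pin.

Run:
```python
from h import *
env.move_linear([583.1,-322.5,200],velocity=130)
y=np.radians(.5);f=down(y)
env.move_linear([421,253.5,200],frame=f,velocity=220)
print(read_time(),read_grip_width(),read_force(),read_ee_pos())
env.move_linear([421,253.5,105],velocity=100)
print(read_time(),read_grip_width(),read_force(),read_moment(),read_ee_pos())
snap("pre");cv2.imwrite("pics/pre_s.png",cams.get_image("scene")[150:350,250:500,::-1].repeat(2,0).repeat(2,1))
```

```text
11.6 15.247283866695815 [-0.1224  0.4379 -6.3039] [421.2719 252.6534 199.9963]
12.7 15.167567608268323 [ 0.3944  0.6307 -5.2067] [ 0.0236  0.0946 -0.0276] [421.4922 253.7327 105.4734]
```

View pics/pre.png

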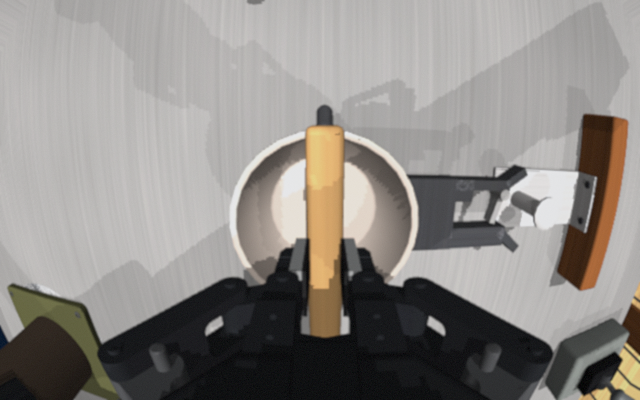

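View pics/pre_s.png

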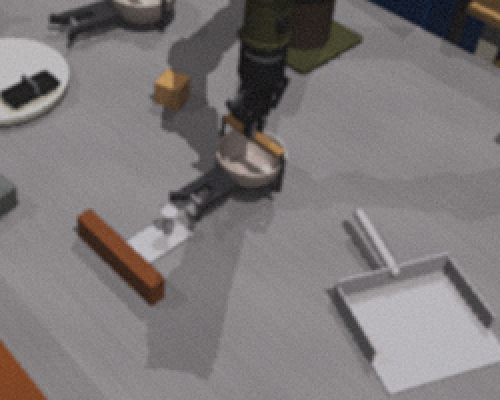

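Run:
```python
from h import *
im,i=load("pre")
c=cv2.resize(im[150:270,400:600],(800,480),interpolation=2);cv2.imwrite("pics/c2.png",c)
print(plane("wrist",(523,170),58,i),plane("wrist",(516,250),58,i))
print(proj("wrist",(611.5,254.2,60),i),proj("wrist",(611.5,254.2,6),i))
print(proj("wrist",(586,280,58),i))
```

```text
[575.7625 290.5409  58.    ] [583.4192 222.5814  58.    ]
[548.9745 214.7479] [516.3717 197.7394]
[530.8533 183.5659]
```

View pics/c2.png

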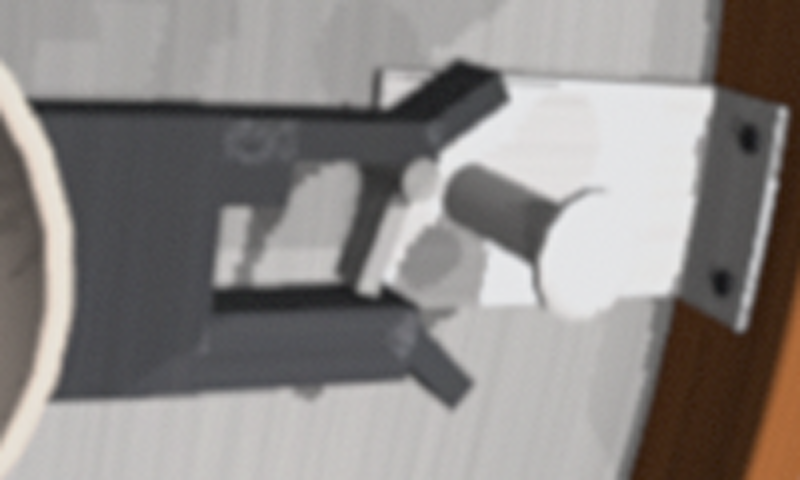

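Run:
```python
from h import *
im,i=load("pre")
g=lambda x,y:(400+x/4-.4,150+y/4-.4)
for z in (52,58,64):
  print(z,[plane("wrist",g(*p),z,i)[:2] for p in((508,92),(472,385),(430,130),(405,310),(215,205),(212,310),(30,105),(60,398))])
```

```text
52 [array([584.5074, 287.6456]), array([588.9242, 223.5334]), array([565.4953, 279.1981]), array([566.4016, 241.4691]), array([518.4802, 263.5228]), array([520.7947, 242.4608]), array([480.1797, 281.6954]), array([491.3338, 224.737 ])]
58 [array([579.8535, 288.6529]), array([584.1444, 226.3684]), array([561.3835, 280.4463]), array([562.2639, 243.7929]), array([515.7087, 265.2178]), array([517.9572, 244.7562]), array([478.5001, 282.8723]), array([489.3362, 227.5378])]
64 [array([575.1997, 289.6602]), array([579.3646, 229.2035]), array([557.2716, 281.6944]), array([558.1262, 246.1166]), array([512.9372, 266.9128]), array([515.1197, 247.0517]), array([476.8205, 284.0493]), array([487.3386, 230.3385])]
```

The prong tips stand at about x 585 and y 224–288, and the throat centre at y≈254. The pin is at y 254.2, well inside the flare. Now I set down under force watch.

Run:
```python
from h import *
env.move_linear([421,253.8,85],velocity=60);print(read_force())
for z in np.arange(83,75,-1):
    env.move_linear([421,253.8,z],velocity=30);F=read_force();print(z,read_ee_pos(),F,read_moment())
    if F[2]>0: break
print(read_time(),read_grip_width())
cv2.imwrite("pics/set_s.png",cams.get_image("scene")[150:350,250:500,::-1].repeat(2,0).repeat(2,1))
```

```text
[-1.0025 -0.7534 -5.802 ]
83 [421.0439 253.814   83.0531] [ 0.6731 -0.4266 -5.732 ] [0.0617 0.1367 0.0232]
82 [421.0717 253.8548  82.069 ] [ 0.0584 -0.243  -6.398 ] [ 0.0462  0.1095 -0.0242]
81 [420.1264 253.8928  81.4071] [-4.2492 -0.6557  4.2207] [ 0.0762  0.9232 -0.035 ]
14.0333 15.325762775679863
```

View pics/set_s.png

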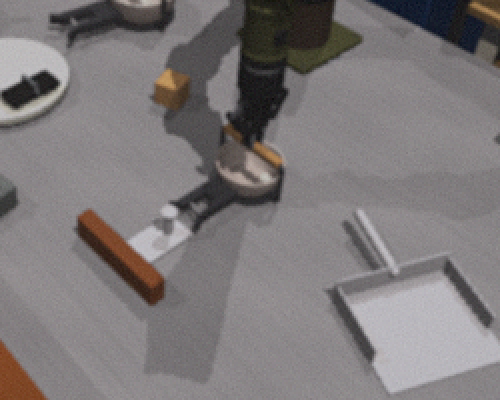

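It is standing on the shelf, with contact at TCP z 81.4 as expected. Now I push along the pin's axis, watching force.

Run:
```python
from h import *
def go(x,v):
    y=253.8+(x-421)*np.tan(np.radians(.5)); env.move_linear([x,y,81.2],velocity=v)
    F=read_force();print(x,read_ee_pos(),F,read_moment());return F
for x in(445,470,485,495,500,503): 
    F=go(x,50)
    if abs(F[0])>30 or abs(F[1])>20: break
else:
    for x in np.arange(504.5,513,1.5):
        F=go(x,25)
        if F[0]<-22: break
print(read_time(),read_grip_width());snap("home")
cv2.imwrite("pics/home_s.png",cv2.resize(cams.get_image("scene")[210:310,270:400,::-1],(780,600),interpolation=2))
```

```text
445 [426.24   253.6173  83.9998] [-37.0257   1.7222  62.9729] [ 0.1289  9.0309 -0.1286]
14.7167 15.160872991208976
```

View pics/home.png

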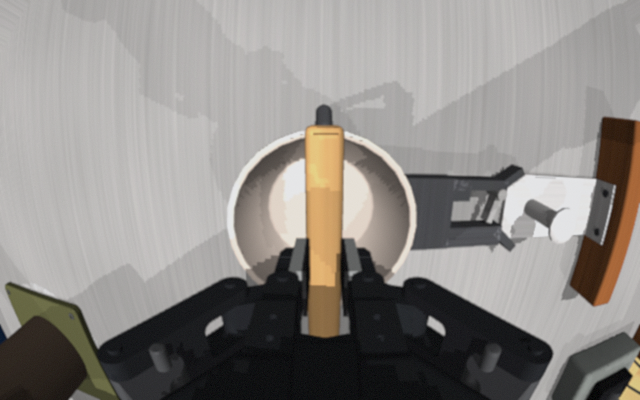

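View pics/home_s.png

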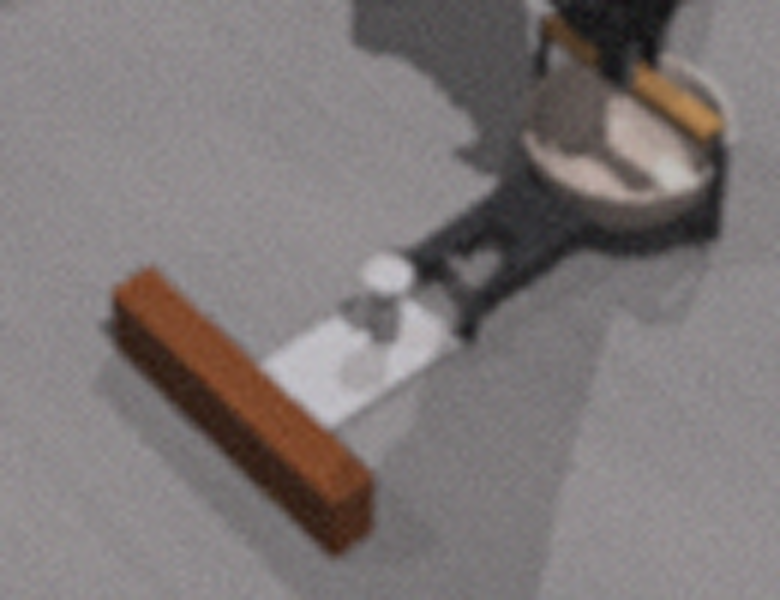

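The carrier stuck at x 426 with Fx −37 N and Fz +63 N, so something is jamming. The image shows the tips still short of the pin head. I check the tool's state before moving.

Run:
```python
from h import *
Rm=R.from_quat(read_tcp_rot()).as_matrix();print(Rm, read_ee_pos(),read_force(),read_moment(),read_time(),read_q())
im,i=load("home");c=cv2.resize(im[150:270,400:600],(800,480),interpolation=2);cv2.imwrite("pics/c3.png",c)
print(planner.inverse_kinematics([445,254,81.2],down(np.radians(.5))))
```

```text
[[-0.0328 -0.0156  0.9993]
 [-0.0044  0.9999  0.0155]
 [-0.9995 -0.0039 -0.0328]] [426.1809 253.5965  83.9691] [-37.3898   0.3973  62.5147] [ 0.1924  9.0722 -0.0817] 14.8167 [-0.6795  0.7638  0.0997  2.0403 -0.2288  0.3785 -0.3765]
[-0.6758  0.7734  0.111   2.0248 -0.2247  0.3547 -0.3763]
```

View pics/c3.png

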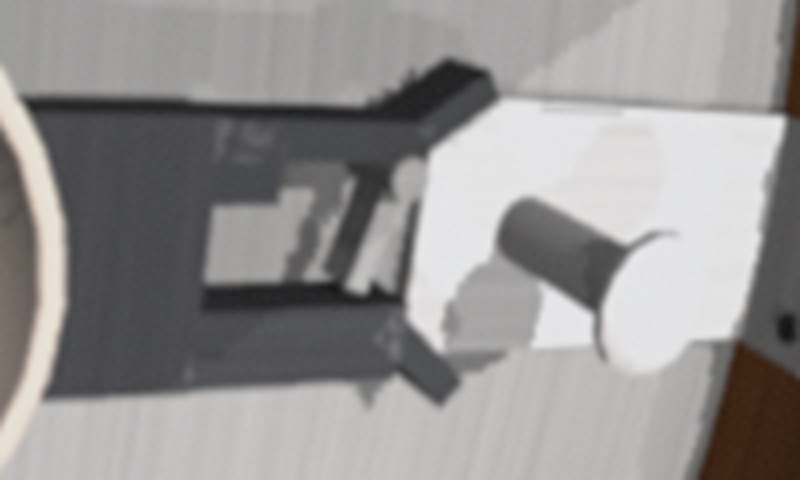

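The tool tipped 1.9°, with the fingers lagging. Dragging at full height pitches the carrier's front edge into the shelf, so it self-locks. I relieve the load and slide with the weight almost fully borne.

Run:
```python
from h import *
f=down(np.radians(.5))
env.move_linear([424,253.8,86],frame=f,velocity=60);print(read_ee_pos(),read_force(),read_moment(),read_grip_width())
env.move_linear([424,253.8,83],frame=f,velocity=40);print(read_ee_pos(),read_force(),read_moment(),read_time())
print(R.from_quat(read_tcp_rot()).as_matrix())
snap("rel");im=cams.get_image("scene")[150:310,250:400,::-1];cv2.imwrite("pics/rel_s.png",cv2.resize(im,(562,600),interpolation=2))
```

```text
[425.3306 253.6341  85.5803] [ 0.817   0.5598 -5.5209] [ 0.0053  0.1098 -0.0434] 15.290431444274926
[424.4007 253.5149  82.4332] [ 0.8133  0.1803 -5.9054] [-0.0249  0.1236 -0.0252] 15.575
[[-0.0002 -0.008   1.    ]
 [-0.0005  1.      0.008 ]
 [-1.     -0.0005 -0.0002]]
```

View pics/rel_s.png

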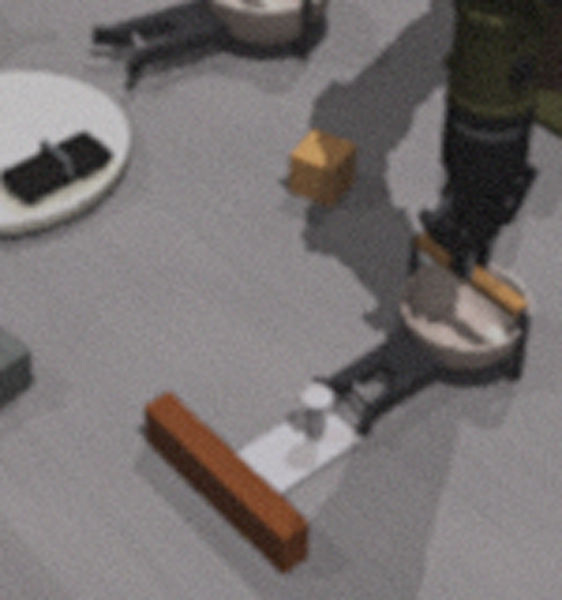

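View pics/rel.png

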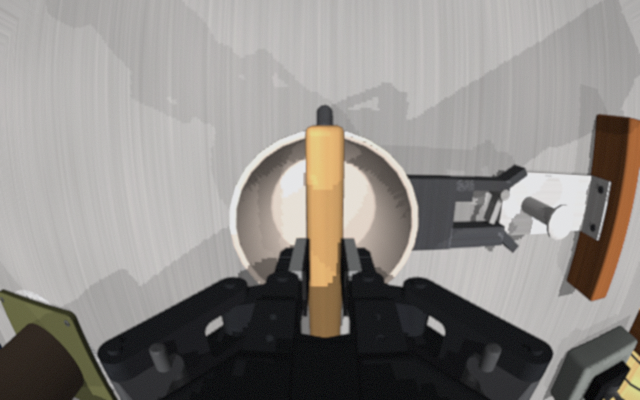

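Relieved and hovering about 1 mm above the shelf, level. I push on at this height.

```bash
cat > push.py <<'E'
from h import *
import sys
f=down(np.radians(.5))
def go(x,v,z):
    y=253.8+(x-421)*np.tan(np.radians(.5)); env.move_linear([x,y,z],frame=f,velocity=v)
    F=read_force();p=read_ee_pos();print(round(x,1),p,F,round(read_moment()[1],2),"t",round(read_time(),2));return F,p
E
python3 - <<'E'
from push import *
ok=True
for x in(440,455,470,480,488,494,500): 
    F,p=go(x,60,83.2)
    if abs(F[0])>18 or abs(F[1])>15 or F[2]>12 or p[0]<x-6: ok=False;break
if ok: snap("mid")
E
```

```text
440 [440.6257 253.9001  83.2639] [-0.7915 -0.7617 -6.1932] 0.18 t 16.09
455 [455.549  254.0467  83.2243] [-0.4856 -0.5456 -6.434 ] 0.22 t 16.49
470 [469.3964 254.2033  82.9479] [-1.4172  0.1359 -5.7951] 0.8 t 16.89
480 [473.9934 254.437   83.8087] [-12.6247   0.1247  11.9252] 3.16 t 17.21
```

At x 474 the pin meets the latch; the reaction tips the nose down a little and the foot's front edge touches the shelf again. I raise 3–4 mm (the hook stays well under the head) and continue.

Run:
```python
from push import *
go(472,40,87)
for x in(478,484,490,495,500,504): 
    F,p=go(x,50,87)
    if abs(F[0])>20 or abs(F[1])>15 or F[2]>12 or p[0]<x-9: break
print(R.from_quat(read_tcp_rot()).as_matrix()[:,2]);snap("mid")
im=cams.get_image("scene")[210:310,270:400,::-1];cv2.imwrite("pics/mid_s.png",cv2.resize(im,(780,600),interpolation=2))
```

```text
472 [471.7714 254.3006  86.879 ] [-1.887   0.3734 -6.4392] 0.93 t 17.58
478 [479.3886 254.489   86.966 ] [-0.6916  1.1636 -7.5116] 0.44 t 17.85
484 [485.1076 254.4632  87.0387] [ 0.5049  1.3067 -8.2104] 0.47 t 18.12
490 [491.19   254.5154  87.1159] [ 0.4898  0.9096 -7.1338] 0.36 t 18.38
495 [496.1786 254.5247  87.1332] [-0.5759  1.1725 -7.4612] 0.25 t 18.63
500 [501.6346 254.0756  87.3328] [-1.0416  0.1164 -6.1785] 0.17 t 18.88
504 [504.7654 254.3322  87.132 ] [ 0.2207 -0.5769 -5.7326] 0.07 t 19.13
[1.     0.0081 0.0011]
```

View pics/mid.png

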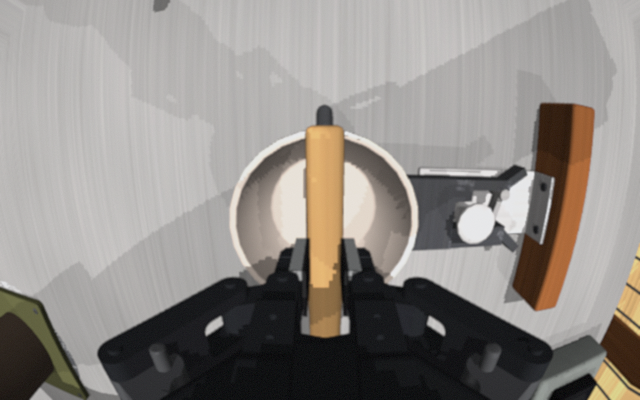

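View pics/mid_s.png

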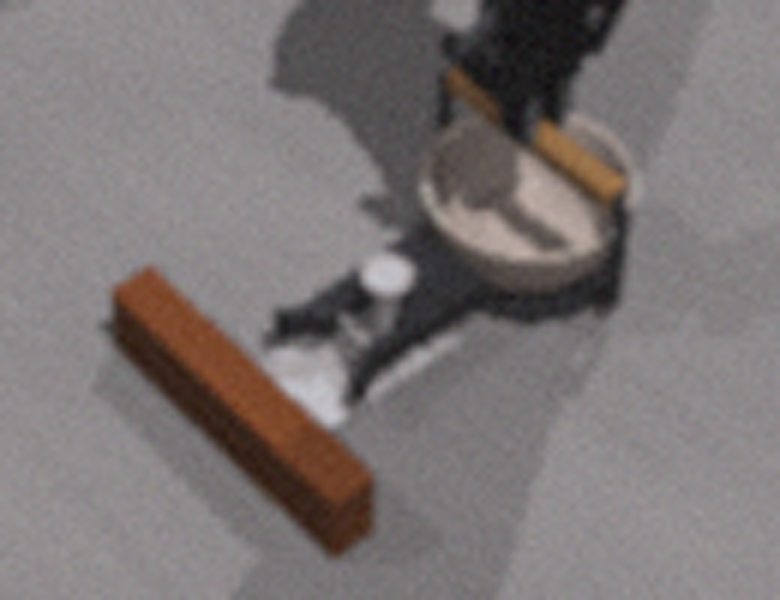

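The pin is well inside the throat, and a bright flap now shows behind it in the scene crop at (352,330). I push to firm contact with the throat's end, then lower onto the shelf.

Run:
```python
from push import *
for x in(506,507.5,509,510.5,512,514): 
    F,p=go(x,30,87)
    if F[0]<-8: break
snap("end")
im,i=load("end");cv2.imwrite("pics/c4.png",cv2.resize(im[150:270,400:600],(800,480),interpolation=2))
im=cams.get_image("scene")[225:295,290:380,::-1];cv2.imwrite("pics/end_s.png",cv2.resize(im,(720,560),interpolation=2))
```

```text
506 [506.2719 254.5609  87.0451] [-0.2636  0.7077 -6.1375] 0.15 t 19.48
507.5 [507.3362 254.5829  86.9618] [-0.0884  0.3695 -6.5347] 0.24 t 19.73
509 [507.5488 254.5366  86.8197] [-3.9709  1.1164 -2.881 ] 1.05 t 19.98
510.5 [507.9488 254.4958  86.704 ] [-6.0696 -0.1881 -2.1916] 1.65 t 20.23
512 [507.9192 254.4724  86.5929] [-9.3369  0.5448 -0.5218] 2.13 t 20.48
```

View pics/c4.png

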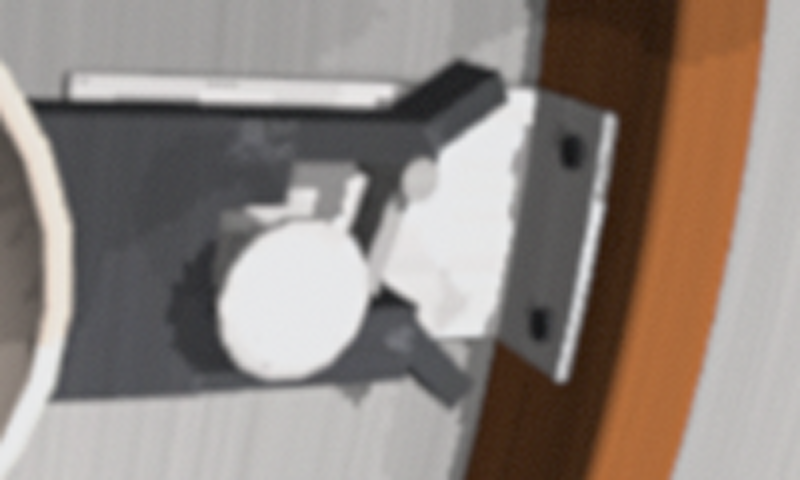

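View pics/end_s.png

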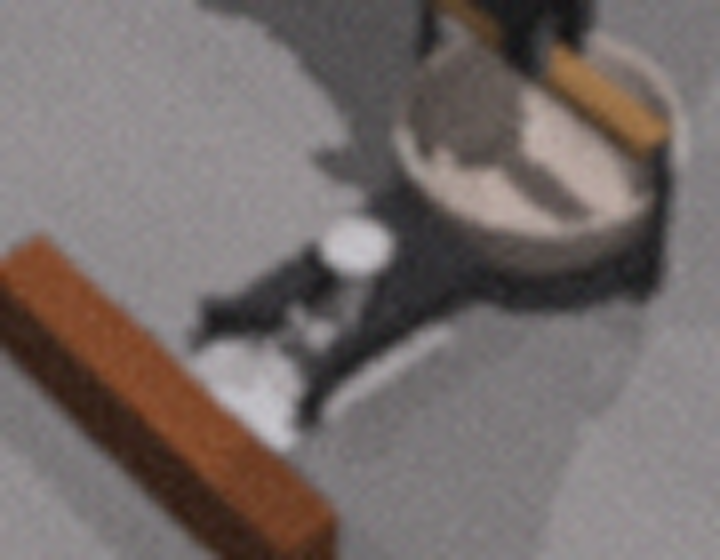

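Hard stop at x≈507.9 (9 N). The flap lies across the throat from its hinge (420,180) to (375,280) in the crop, the same angle as before when shut, behind the pin. I ease back slightly, lower to the shelf, release and retreat.

Run:
```python
from push import *
go(506.5,30,87);go(506.5,40,83.5)
for z in(82.5,81.5,80.7,80,79.5):
    F,p=go(506.5,30,z)
    if F[2]>-1: break
effector.set_gripper(60);print(read_grip_width(),read_force(),read_ee_pos(),read_time())
x,y,_=read_ee_pos()
env.move_linear([x,y,150],velocity=100);env.move_linear([x-10,y-40,270],velocity=200)
snap("fin");print(read_force(),read_time())
cv2.imwrite("pics/fin_top.png",cams.get_image("top")[:,:,::-1]);cv2.imwrite("pics/fin_scene.png",cams.get_image("scene")[:,:,::-1])
s=cv2.imread("pics/fin_scene.png");cv2.imwrite("pics/fin_sc.png",cv2.resize(s[205:305,280:400],(720,600),interpolation=2))
```

```text
506.5 [507.2239 254.6171  87.1481] [-1.571  -0.0965 -5.3276] 0.41 t 20.92
506.5 [507.2359 254.4203  83.2614] [-0.4073  0.0361 -4.8408] 0.23 t 21.17
506.5 [506.9728 254.5473  82.4938] [ 0.8292 -0.2346 -5.3588] 0.11 t 21.42
506.5 [506.4086 254.6174  81.7516] [-1.8852 -0.9219 -1.5028] 0.41 t 21.67
506.5 [505.9076 254.5996  81.3923] [-3.7303 -0.2102  6.3429] 1.0 t 21.92
59.88516688897446 [0.2237 0.3174 0.7001] [506.7875 254.5595  80.6782] 22.4167
[-0.0811  0.6826 -0.1337] 24.0917
```

View pics/fin.png

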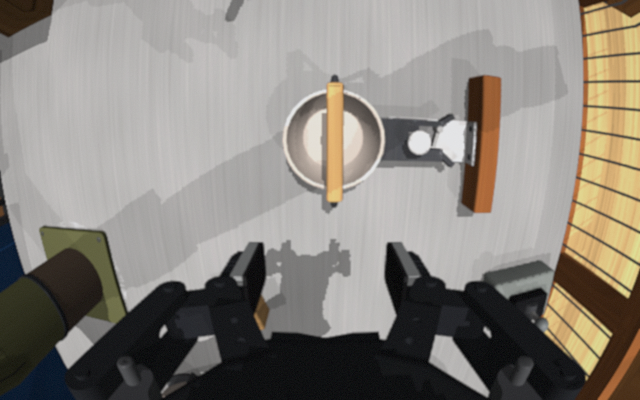

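View pics/fin_sc.png

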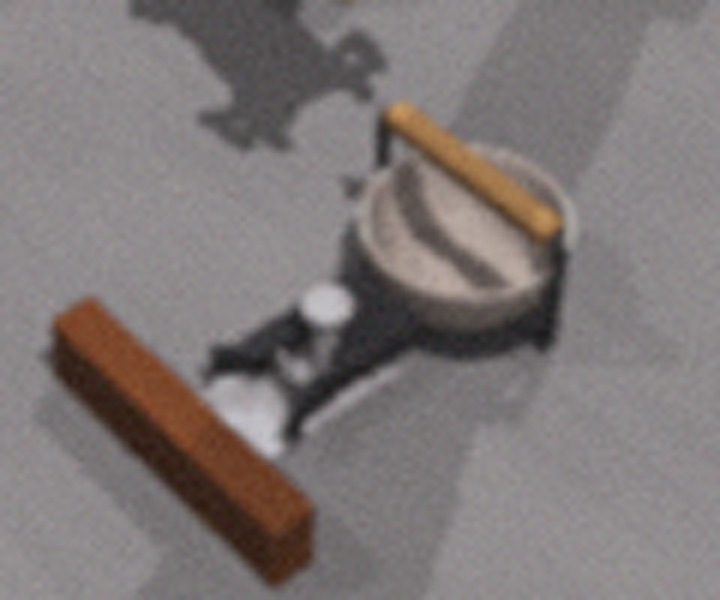

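View pics/fin_top.png

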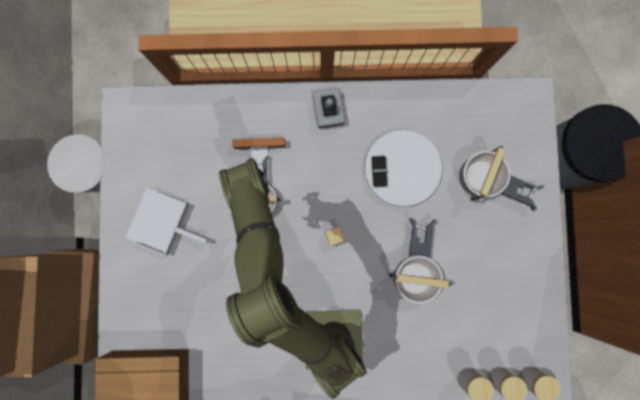

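The carrier stands level on the pin, the gripper is free, and the brush (380,171), cube and dustpan are unmoved. One more look at the latch from the sill side.

Run:
```python
from h import *
env.move_pose([665,180,225],down(0));im,i=snap("lat");print(read_time())
c=proj("wrist",(611,254,34),i);print(c,proj("wrist",(646,264,34),i));u,v=c.astype(int)
u=max(u,75);v=max(v,50)
cv2.imwrite("pics/lat_c.png",cv2.resize(im[v-50:v+50,u-75:u+75],(750,500),interpolation=2))
```

```text
24.9833
[277.4666 112.0101] [308.6913 102.4966]
```

View pics/lat_c.png

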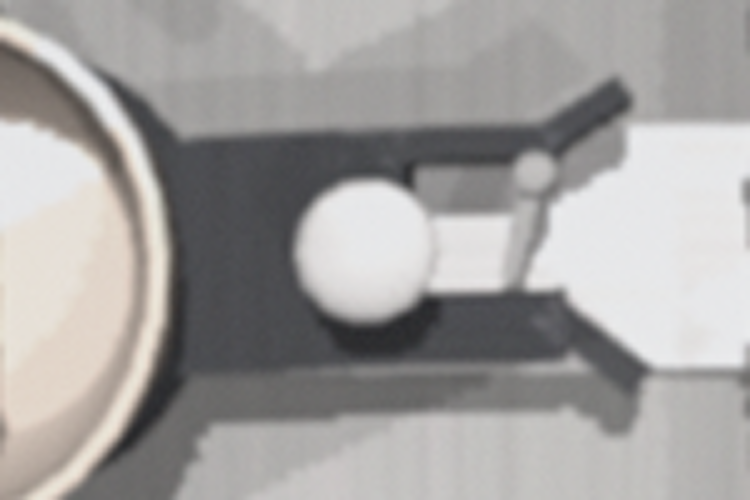

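The crop shows the pin head at (365,250), home at the throat's end, and the latch flap from its hinge (533,172) straight across to the other prong at (515,290). The latch is shut behind the pin, so I hand in.

Run:
```python
from h import *
env.finish_job();print(read_time())
```

```text
the job is handed in; nothing more can be done
the job is handed in; nothing more can be done
```

I took the smallest carrier, the one on the turntable, by its cross grip and set it on the shelf in front of the pin. I pushed the hook on until the pin met the throat's end (hard stop at TCP x≈507.9, about 9 N), then lowered it to the shelf, let go and backed off. The arm's clock stood at about 25 s when I handed in.

**Last checks:** the final close view shows the pin home and the latch flap straight across the throat behind it. The carrier looks level on the shelf. The brush, chew cube and dustpan look unmoved in the top view. I did not do a pull test on the latch.

**What went wrong on the way:**
- **First push:** dragging the carrier along the shelf jammed. The nose dipped about 1.9°, with 37 N sideways and 63 N vertical at the wrist. I relieved it straight away.
- **Second push:** it stuck again, more lightly, where the pin met the latch.
- **Rest of the push:** I made it with the foot hovering about 1 to 6 mm above the shelf, then set the carrier down again once latched.
- **Pin position:** my first estimate from the top view was of the pin's shadow and disagreed. The two wrist views agreed with each other and with the foot plate and sill, so I used those.

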